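Blow off a cast resin plate and lift it level for inspection

TASK

Blow the dust off the pink cast resin plate while it lies on its rest: squeeze the red lever of the clamped air gun fully for about a second, then let it spring back. Then pick the plate up, keeping it flat, and finish while still holding it level and steady in the gripper, at least 10 cm above the rest. Leave the tub, bottle, cup and dark puck alone.

Things in the scene. Friction and masses are not known exactly. Their poses are not given: they have to be found in the camera images.
- airgun: Bench air gun on a fixed stand. Origin on the bench under the stand; z up, +y = the way the nozzle points, +x = the red lever's side. Dark foot 110 x 90 x 10 mm, post 30 x 30 mm, grey clamp (52 mm in x, 26 in y, top at z = 117 mm) round the gun's neck at y = 0. Gun axis level at z = 92 mm. Blue handle 22 mm wide (x -11 to +11), 26 high, y = -14 to -134 mm; free air below it past y = -45.
- squeeze (a point): Where lever and handle are best squeezed, midway between the pads when the lever is fully pressed (airgun x = 3, y = -87, z = 92 mm); axes as the airgun's. Squeeze along x: one pad on the bare blue side (at -x, 14 mm from this point), the other on the lever. Over both it measures about 43 mm here when released and 33 mm when fully squeezed.
- lever_pad (a point): Point on the outer (+x) face of the red lever, mid-height, 66 mm behind its hinge pin; moves with it. Lever 95 mm long, 15 high, 5 thick, along the handle's +x side; upright hinge pin near the clamp at airgun x = 16, y = -22 mm, free end towards the orange hose, which leaves the gun's back at y = -168 and comes down to the bench at y = -230 mm.
- lever (a joint): Angle of the lever: 0 released, 0.16 rad fully squeezed against its stop (its tip moves about 15 mm to airgun -x, towards the handle). A spring brings it back to 0; at lever_pad it takes about 3 N to start and about 10 N to hold fully squeezed.
- nozzle_tip (a point): Black tip of the gun's thin steel nozzle, which runs forward from the clamp and bends down towards the near end of the plate (airgun y = 116, z = 64 mm). Fixed.
- rest: Fixed wooden rest in front of the nozzle. Origin under its centre on the bench, z up, y along the plate. Foot 60 x 100 x 8 mm; two rails with black rubber tops, each 50 mm long in x and 12 mm wide, at y = -41 and +41 mm, tops 38 mm above the bench. 70 mm is free between the rails; free air beside the plate's long edges down to the bench.
- plate: Pink cast resin plate with four small flush brass bushes, loose, about 0.1 kg, lying across the two rails. 55 mm in its x, 110 mm in its y, 10 mm thick. Origin at the centre of its underside, z up (its top face is up and stays up).
- plate_center (a point): Centre of the plate (5 mm above its underside), also its centre of mass; axes as the plate's.
- tub: White lidded tub, 80 mm across, 105 mm high, standing loose; origin under its centre. To be left alone.
- cup: Clear mixing cup, 70 mm across the rim, 95 mm high, standing loose; origin under its centre. To be left alone.
- hardener: White bottle with red cap, 56 mm across, 130 mm high, standing loose; origin under its centre. To be left alone.
- puck: Dark round cured resin puck, 72 mm across, 28 mm high, lying loose; origin under its centre. To be left alone.
Not all that is in view belongs to the job. Leave any blue or turquoise look-alike of the rest alone. There is more than one size of the plate; the job needs the middle-sized.

How it is judged:
On the way, in this order (a step that is already met when the one before it is completed fails the run):
1. the lever is squeezed fully (beyond 0.13 rad) for 0.7 s while the plate lies on its rest (value of joint lever above 0.13 rad and distance of plate_center from where it was at the start of the episode below 0.015 m), for 0.7 s.
2. the lever has sprung back (below 0.02 rad), the plate still on its rest (value of joint lever below 0.02 rad and distance of plate_center from where it was at the start of the episode below 0.015 m), for 0.2 s.
At the end, for the whole second after the job is handed in: The plate is held by the fingers alone, its underside at least 95 mm above the rest's rail tops, its top face up and within 0.10 rad of level, at rest (under 20 mm/s and 0.15 rad/s), touching neither the rest, the gun nor any other object; the lever is released (below 0.02 rad) (z of plate in the frame of rest above 0.133 m and angle between plate's own z axis and vertical below 0.1 rad and linear speed of plate below 0.02 m/s and angular speed of plate below 0.15 rad/s and contact force between plate and the fingers above 1 N and contact force between plate and rest below 0.1 N and contact force between plate and airgun below 0.1 N and contact force between plate and tub below 0.1 N and contact force between plate and cup below 0.1 N and contact force between plate and hardener below 0.1 N and contact force between plate and puck below 0.1 N and value of joint lever below 0.02 rad); the arm keeps its last pose, push and grip.
It fails at once if the plate is tipped by more than 0.3 rad (angle between plate's own z axis and vertical above 0.3 rad).
It fails at once if the tub, cup, bottle or puck is shifted by more than 30 mm (distance of any of tub, cup, hardener, puck from where it was at the start of the episode above 0.03 m).
It fails at once if the tub, cup or bottle is knocked over (angle between any of tub, cup, hardener's own z axis and vertical above 0.5 rad).
It also fails if it takes over 48 s, if anything falls off the work surface, if the arm or the gripper's body presses on something with over 40 N, if the wrist force passes 120 N, or if a joint passes its speed limit or range.

ROBOT

A 6-joint arm with a two-finger parallel gripper is mounted at the origin on the work surface. World frame = base frame: x ahead of the robot, y to its left, z up, the work surface at z = 0. Lengths are in m, angles in rad, forces in N, time in s.
With the tool pointing down it reaches from about 0.25 to 0.775 m from the base axis. Payload 4 kg.
Tool frame: the origin (TCP) lies on the centre line of the jaws, within the pads' length; the fingertips stand 8 mm ahead of it and the grasp point (between the pads) lies 11 mm behind it; z points along the fingers, y is the direction in which the jaws open and shut (so a half turn about z gives the same grasp; the last joint's range is limited). The gripper opens to 94 mm and grips with 3 to 60 N. Pads are 16 mm wide; open, the fingers measure 119 mm over their backs; the gripper's body (75 mm by 177 mm) begins 78 mm behind the grasp point.
Start: joints at [1.125, 0.087, 1.371, -0, 1.684, -0.103], TCP at [0.185, 0.518, 0.214] pointing down, gripper open.
Joint ranges: [-3.1, 3.1], [-0.76, 2.03], [0.27, 2.55], [-1.08, 4.22], [0.17, 2.65], [-2.57, 2.57]. Speed limits (rad/s): [2.79, 2.79, 3.14, 3.14, 3.14, 3.14].

INTERFACE

Orientations are given as [roll, pitch, yaw] about the fixed x, y, z axes, in that order (R = Rz(yaw) Ry(pitch) Rx(roll)).
In Python, from bench import * gives the robot as it stands.
- The arm moves only by the tool step_arm, never from a script. Its argument "steps" is a list of rows, each an object of numbers: "jaw": the opening, from 0 (shut) to 1 (fully open); "tx", "ty", "tz": the shift along the tool's x, y, z in m; "ax", "ay", "az": the turn, a rotation vector about the tool's x, y, z in rad. In form: [{"jaw": .., "tx": .., "ty": .., "tz": .., "ax": .., "ay": .., "az": ..}, ...]. A call has 1 to 8 rows; each row is the pose to reach, as a shift and turn from the pose measured when the call began, along the tool's axes at that moment; what a row does not reach only later rows make up. A row lasts 1/10 s, in which the tool goes at most 50 mm and 8.59 degrees, less where a joint would pass 70% of its speed; a pose out of reach is approached as far as the arm can. A call with a gripper value outside its range is refused whole. The fingers move at their own pace and stop on an object; the grip force is fixed at half the most. Time passes only in rows, so rows that repeat a pose let the fingers close. It gives the time, the measured TCP pose, the force and the opening at its end, in the units of the state.
- get_obs(): the state, without advancing time (a new reading comes with each control period).
- snapshot(name): name is "scene" or "top" or "wrist"; returns (picture, depth): 400x640x3 uint8, red, green, blue; 400x640 float32, m along the optical axis (not along the pixel's ray), 0 where there is no reading.
- camera_model(name): a dict with "intrinsics" (3x3 intrinsics, pixels), "origin" and "orientation" of the camera in the world. Camera axes: x right, y down, z forward; pixel columns grow to the right and rows downward; lengths in m; the calibration is good to about 2 mm. A picture is of the moment at which its call begins: read the wrist's pose just before it. camera_model takes no time and is no camera call; for the wrist camera it gives the pose at the moment of the call.
- close_job(): hands the job in, once; it reports no verdict.
Trained networks look in the newest picture that a camera, given by its name, has taken for a name from the list of things; names that differ only in an ending like _2 or _b are one class to them, and where a whole thing is asked for, a point or a joint stands for the part that bears it (a point fixed in the world has none). Each returns a list of dicts, best first, with "confidence" (0 to 1); they miss things now and then, are a little off and sometimes report something else, mostly with a low value. They report only what shows in the picture. A call takes as long as a camera call. They do not tell look-alikes from the thing itself.
- silhouettes(camera, query): "pixels" (400x640 bool, what is visible of it) and "rect" ([left, top, right, bottom] in pixels, round what is visible of it).
The state is a dict: "time": time; "joint_positions": joint angles; "qvel": joint speeds; "joint_torque": joint torques, N m; "tool_pos": TCP position; "ee_rot": TCP orientation; "wrist_force": force on the tool from outside, world axes, zero at the start; "wrist_torque": the same for the moment, N m; "width": finger opening in m.
Only numpy, scipy, OpenCV 4.12 (cv2) and the standard library are available. Lean on these libraries where they do the work, as an engineer would, in place of code of your own. Each camera call takes 0.05 s, during which the arm holds its last target. There are 200 camera calls.

## Working session

There is one attempt and no reset: what is moved stays moved. The work goes in short steps, Python scripts to look and compute and a tool call to move; the robot and the scene stay as the last step left them, time stands still between calls to the robot, and variables do not carry over. Pictures are saved under pics/ and viewed, about 8 in all and at most 12, crops included, and the job is handed in when it is done.

Besides the shell and the picture viewer there is one more tool, called after "Request:" by a JSON object that holds its "fn" and its "kwargs", one argument or row to a line. step_arm: Moves the arm, as the interface text tells. Its arguments: {"type":"object","properties":{"steps":{"type":"array"}},"required":["steps"]}

```bash
mkdir -p pics; python3 - <<'E'
from bench import *
import cv2,numpy as np
for n in("scene","top"):
    p,d=snapshot(n); cv2.imwrite(f"pics/{n}0.png",p[:,:,::-1]); np.save(f"pics/{n}0.npy",d)
    c=camera_model(n); print(n,c)
a=cv2.imread("pics/scene0.png");b=cv2.imread("pics/top0.png")
cv2.imwrite("pics/both.png",cv2.resize(np.vstack([a,b]),(480,600)))
print(get_obs())
E
```

```text
scene {'intrinsics': array([[438.05355244,   0.        , 323.04413197],
       [  0.        , 438.05355244, 195.97772406],
       [  0.        ,   0.        ,   1.        ]]), 'origin': array([0.97362915, 0.55592704, 0.91204708]), 'orientation': array([-2.44386827,  0.00743229,  2.32858815])}
top {'intrinsics': array([[498.0011478 ,   0.        , 323.27320555],
       [  0.        , 498.0011478 , 198.61165437],
       [  0.        ,   0.        ,   1.        ]]), 'origin': array([0.33558227, 0.10281778, 1.24135239]), 'orientation': array([-2.99332298, -0.02032744, -1.56188584])}
{'time': 0.1, 'joint_positions': array([ 1.12491812e+00,  8.79067638e-02,  1.37209026e+00,  7.65867519e-06,
        1.68359750e+00, -1.03077483e-01]), 'qvel': array([-0.00101207, -0.00161392, -0.00213602, -0.00031872,  0.00080436,
       -0.00042977]), 'joint_torque': array([ 1.33193735e-03, -3.41253698e+01, -3.03301835e+01,  7.18353828e-02,
        3.03664268e-02, -1.00924437e-04]), 'tool_pos': array([0.1846542 , 0.51757307, 0.2124137 ]), 'ee_rot': array([-3.13960219e+00, -2.13553984e-04,  2.79879257e+00]), 'wrist_force': array([ 0.64906988, -0.06002786, -1.01995922]), 'wrist_torque': array([ 0.0222474 ,  0.01195505, -0.0157503 ]), 'width': 0.09382912039354452}
```

View pics/top0.png

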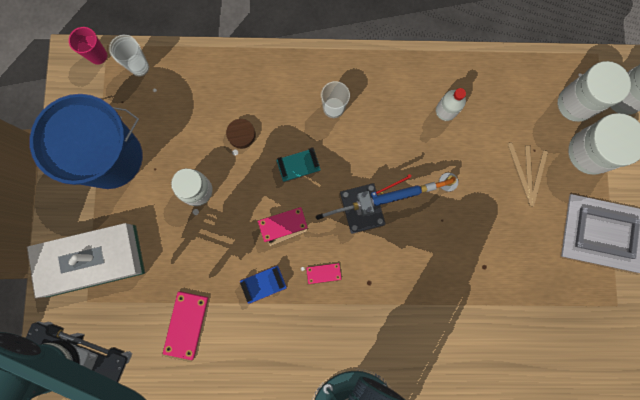

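View pics/scene0.png

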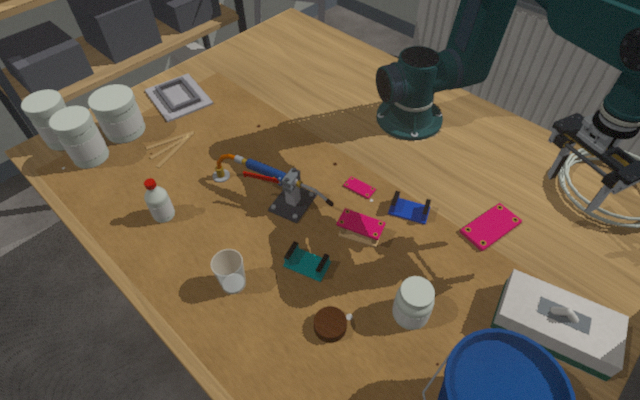

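Top view: the middle-sized pink plate is at (283,225), lying on the wooden rest before the nozzle. The large one at (186,325) and the small one at (324,273) lie on the bench. The blue (263,284) and turquoise (298,164) rests are look-alikes. The gun's clamp is at (365,203), its handle at about (400,197) and the lever at (395,185).

```bash
cat > h.py <<'E'
from bench import *
import cv2,numpy as np
from scipy.spatial.transform import Rotation as R
def cloud(n,d,c=None):
    c=c or camera_model(n); K=c["intrinsics"]; v,u=np.mgrid[:d.shape[0],:d.shape[1]]
    P=np.stack([(u-K[0,2])/K[0,0]*d,(v-K[1,2])/K[1,1]*d,d],-1)
    return P@R.from_euler("xyz",c["orientation"]).as_matrix().T+c["origin"]
def hsv(p): return cv2.cvtColor(p,cv2.COLOR_RGB2HSV)
def rect(P):
    (c,s,a)=cv2.minAreaRect((P[:,:2]*1000).astype(np.float32)); return np.round(c,1),np.round(s,1),round(a,1)
E
python3 - <<'E'
from h import *
for n in("top","scene"):
    p=cv2.imread(f"pics/{n}0.png")[:,:,::-1].copy(); d=np.load(f"pics/{n}0.npy"); W=cloud(n,d); H=hsv(p)
    z=W[...,2]
    def show(l,m):
        k,L,st,_=cv2.connectedComponentsWithStats(m.astype(np.uint8))
        for i in range(1,k):
            if st[i,4]>25: 
                q=W[L==i]; print(n,l,st[i],rect(q),"z",np.round(np.percentile(q[:,2],[5,50,95]),3))
    hue,s,v=H[...,0],H[...,1],H[...,2]
    show("pink",(hue>160)&(hue<176)&(s>150)&(z<.08)&(z>-.01))
    near=(np.hypot(W[...,0]-.35,W[...,1]-.0)<.25)
    show("blue",(hue>100)&(hue<115)&(s>120)&(z>.07)&near)
    show("red",((hue<6)|(hue>176))&(s>150)&(z>.06)&near)
    show("clamp",(z>.106)&near)
    for q in((365,203),(400,196),(395,185),(283,225)):
        if n=="top": print(q,W[q[1],q[0]],H[q[1],q[0]])
E
```

```text
top pink [ 72  30  24  22 392] (array([900.9, 678. ]), array([40.2, 56.1]), 25.7) z [0.052 0.058 0.077]
top pink [ 80  40  27  24 287] (array([875.4, 655.8]), array([22.9, 55.4]), 41.0) z [0.009 0.048 0.076]
top pink [258 207  49  35 923] (array([450.2, 179.7]), array([ 54.5, 112.9]), 18.6) z [0.044 0.048 0.052]
top pink [306 263  35  21 503] (array([335.7,  77.6]), array([40.2, 81.8]), 8.0) z [0.004 0.008 0.012]
top pink [ 163  292   45   68 1860] (array([209.7, 407.8]), array([ 75.7, 150.5]), 79.3) z [0.01  0.014 0.018]
top blue [371 186  50  20 430] (array([457.6,  -2.9]), array([ 66.4, 316. ]), 37.2) z [0.099 0.104 0.107]
top red [376 174  35  20  96] (array([542.7, -82.4]), array([ 7.2, 90.6]), 28.7) z [0.093 0.098 0.102]
top clamp [358 191  16  24 254] (array([421.4,  26.6]), array([ 48.1, 224.5]), 60.5) z [0.108 0.112 0.118]
top clamp [388 192  12   7  26] (array([517.8, -80.9]), array([15.4, 20.5]), 26.4) z [0.106 0.107 0.109]
top clamp [355 376  28  17 325] (array([110.9, -14.9]), array([20.5, 55.8]), 1.7) z [0.138 0.179 0.201]
(365, 203) [ 0.49526137 -0.01432713  0.11344521
[... 253 characters left out ...]
.3]), array([42.2, 82.9]), 7.3) z [0.003 0.007 0.01 ]
scene pink [ 460  203   62   48 1362] (array([209.6, 408.7]), array([ 75.6, 151.6]), 78.9) z [0.009 0.014 0.017]
scene pink [337 209  48  31 755] (array([451.2, 179.4]), array([ 54.9, 109.6]), 17.6) z [0.044 0.048 0.051]
scene blue [246 159  39  22 288] (array([518.6, -87.6]), array([ 21.8, 115.9]), 10.2) z [0.092 0.103 0.107]
scene red [243 171  36  12 122] (array([541.1, -79.8]), array([ 7. , 93.9]), 28.3) z [0.087 0.095 0.101]
scene clamp [383  73  17  31 336] (array([109.9, -12.1]), array([18.7, 54.7]), 0.4) z [0.121 0.161 0.194]
scene clamp [282 167  19  18 180] (array([496.6, -17.2]), array([52.7, 31.8]), 15.4) z [0.107 0.112 0.117]
```

```bash
cat >> h.py <<'E'
def go(pos,toolyang):
    """tool-frame shift/turn to reach pos, tool down, tool y along angle (deg, mod 180)"""
    o=get_obs(); A=R.from_euler("xyz",o["ee_rot"])
    B=min((R.from_euler("xyz",[np.pi,0,np.radians(toolyang+90+k)]) for k in(0,180)),key=lambda B:(A.inv()*B).magnitude())
    print("t",np.round(A.inv().apply(np.array(pos)-o["tool_pos"]),4),"a",np.round((A.inv()*B).as_rotvec(),4),"time",o["time"],"w",o["width"])
E
python3 -c "
from h import *
go([.5244,-.0997,.2],16.5)"
```

```text
t [-0.5275 -0.4671  0.0132] a [-1.9e-03  7.0e-04  9.4e-01] time 0.1 w 0.09382912039354452
```

Request:
{"fn": "step_arm", "kwargs": {
  "steps": [
    {"jaw":1,"tx":-0.5275,"ty":-0.467,"tz":0.013,"az":0.94},
    {"jaw":1,"tx":-0.5275,"ty":-0.467,"tz":0.013,"az":0.94},
    {"jaw":1,"tx":-0.5275,"ty":-0.467,"tz":0.013,"az":0.94},
    {"jaw":1,"tx":-0.5275,"ty":-0.467,"tz":0.013,"az":0.94},
    {"jaw":1,"tx":-0.5275,"ty":-0.467,"tz":0.013,"az":0.94},
    {"jaw":1,"tx":-0.5275,"ty":-0.467,"tz":0.013,"az":0.94},
    {"jaw":1,"tx":-0.5275,"ty":-0.467,"tz":0.013,"az":0.94},
    {"jaw":1,"tx":-0.5275,"ty":-0.467,"tz":0.013,"az":0.94}
  ]
}}

```text
invalid input
```

```bash
python3 -c "
from h import *
go([.5244,-.0997,.2],16.5);print(get_obs()['tool_pos'])"
```

```text
t [-0.5275 -0.4671  0.0132] a [-1.9e-03  7.0e-04  9.4e-01] time 0.1 w 0.09382912039354452
[0.1846542  0.51757307 0.2124137 ]
```

Request:
{"fn": "step_arm", "kwargs": {
  "steps": [
    {"jaw":1,"tx":-0.5275,"ty":-0.467,"tz":0.013,"ax":0,"ay":0,"az":0.94},
    {"jaw":1,"tx":-0.5275,"ty":-0.467,"tz":0.013,"ax":0,"ay":0,"az":0.94},
    {"jaw":1,"tx":-0.5275,"ty":-0.467,"tz":0.013,"ax":0,"ay":0,"az":0.94},
    {"jaw":1,"tx":-0.5275,"ty":-0.467,"tz":0.013,"ax":0,"ay":0,"az":0.94},
    {"jaw":1,"tx":-0.5275,"ty":-0.467,"tz":0.013,"ax":0,"ay":0,"az":0.94},
    {"jaw":1,"tx":-0.5275,"ty":-0.467,"tz":0.013,"ax":0,"ay":0,"az":0.94},
    {"jaw":1,"tx":-0.5275,"ty":-0.467,"tz":0.013,"ax":0,"ay":0,"az":0.94},
    {"jaw":1,"tx":-0.5275,"ty":-0.467,"tz":0.013,"ax":0,"ay":0,"az":0.94}
  ]
}}

```text
time: 0.9
tool_pos: [0.3779, 0.1657, 0.2057]
ee_rot: [-3.14, 0.001, 1.858]
wrist_force: [0.8, 0.4, -0.6]
width: 0.0935
```

```bash
python3 -c "
from h import *
go([.5244,-.0997,.2],16.5);print(get_obs()['tool_pos'])"
```

```text
t [-0.296   0.0653  0.006 ] a [-0.0012  0.0014 -0.0004] time 0.9 w 0.09354317080411598
[0.37785283 0.16567444 0.20567929]
```

Request:
{"fn": "step_arm", "kwargs": {
  "steps": [
    {"jaw":1,"tx":-0.296,"ty":0.065,"tz":0.006,"ax":0,"ay":0,"az":0},
    {"jaw":1,"tx":-0.296,"ty":0.065,"tz":0.006,"ax":0,"ay":0,"az":0},
    {"jaw":1,"tx":-0.296,"ty":0.065,"tz":0.006,"ax":0,"ay":0,"az":0},
    {"jaw":1,"tx":-0.296,"ty":0.065,"tz":0.006,"ax":0,"ay":0,"az":0},
    {"jaw":1,"tx":-0.296,"ty":0.065,"tz":0.006,"ax":0,"ay":0,"az":0},
    {"jaw":1,"tx":-0.296,"ty":0.065,"tz":0.006,"ax":0,"ay":0,"az":0},
    {"jaw":1,"tx":-0.296,"ty":0.065,"tz":0.006,"ax":0,"ay":0,"az":0},
    {"jaw":1,"tx":-0.296,"ty":0.065,"tz":0.006,"ax":0,"ay":0,"az":0}
  ]
}}

```text
time: 1.7
tool_pos: [0.5239, -0.1006, 0.1988]
ee_rot: [-3.138, -0.001, 1.856]
wrist_force: [0.2, 0.6, 0.0]
width: 0.094
```

```bash
python3 - <<'E'
from h import *
go([.5244,-.0997,.2],16.5)
c=camera_model("wrist"); p,d=snapshot("wrist"); W=cloud("wrist",d,c); H=hsv(p); z=W[...,2]
cv2.imwrite("pics/w1.png",p[:,:,::-1]); print(c["origin"],get_obs()["tool_pos"])
hue,s,v=H[...,0],H[...,1],H[...,2]
def show(l,m):
    k,L,st,_=cv2.connectedComponentsWithStats(m.astype(np.uint8))
    for i in range(1,k):
        if st[i,4]>60:
            q=W[L==i]; print(l,st[i],rect(q),"z",np.round(np.percentile(q[:,2],[5,50,95]),3))
show("blue",(hue>98)&(hue<118)&(s>110)&(z>.085))
show("red",((hue<6)|(hue>174))&(s>130)&(z>.075)&(z<.12))
show("clamp",(z>.11)&(z<.125))
show("pink",(hue>160)&(hue<176)&(s>130)&(z<.08)&(z>.03))
E
```

```text
t [ 0.0007  0.0007 -0.0012] a [-0.0033 -0.0005 -0.0028] time 1.7 w 0.09398728965223277
[ 0.50664138 -0.03657422  0.36970508] [ 0.52364109 -0.09943407  0.19926925]
blue [ 298  121   37  127 2964] (array([519.2, -89.7]), array([ 30.3, 115.5]), 12.1) z [0.1   0.104 0.105]
red [328 136  25  99 555] (array([542.5, -82.6]), array([ 7.7, 92. ]), 28.7) z [0.095 0.099 0.1  ]
clamp [ 280   81   63   34 1834] (array([497.4, -17.1]), array([50.5, 24.9]), 15.2) z [0.11  0.111 0.116]
```

View pics/w1.png

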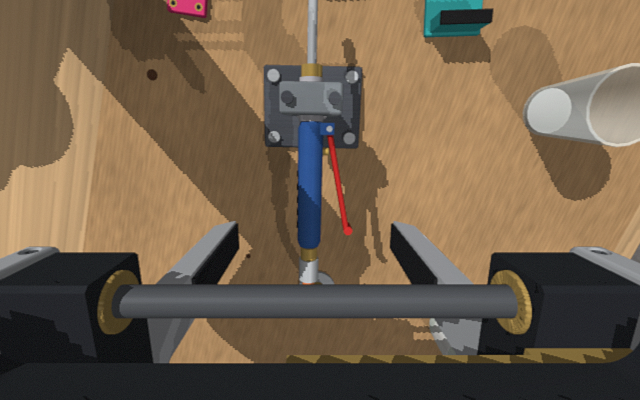

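The wrist view shows the clamp at (310,98), the blue handle from (310,122) to (310,248) and the red lever from (330,136) to (348,232), all between the open fingers. I'll fit the handle's cross position, then go down.

```bash
python3 - <<'E'
from h import *
c=camera_model("wrist"); p,d=snapshot("wrist"); W=cloud("wrist",d,c); H=hsv(p); z=W[...,2]
hue,s,v=H[...,0],H[...,1],H[...,2]
m=(hue>98)&(hue<118)&(s>110)&(z>.085)
th=np.radians(16.); q=((W[m][:,:2]-[.497,-.0171])@np.array([[np.cos(th),-np.sin(th)],[np.sin(th),np.cos(th)]]))*1000
B=[]
for y in range(-125,-30,10):
    k=abs(q[:,1]-y)<5
    if k.sum()>20: a=np.percentile(q[k,0],[2,98]); B.append((y,*a,a.mean())); print(np.round(B[-1],1))
B=np.array(B);B=B[(B[:,0]<-45)]; f=np.polyfit(B[:,0],B[:,3],1);print(f, "y range",q[:,1].min(),q[:,1].max())
yaw=th-np.arctan(f[0]); x0=np.polyval(f,-87)
P=np.array([.497,-.0171])+np.array([[np.cos(th),-np.sin(th)],[np.sin(th),np.cos(th)]])@[(x0+3)/1000,-.087]
print(np.degrees(yaw),P); go([*P,.081],np.degrees(yaw))
E
```

```text
[-125.   -11.4    8.4   -1.5]
[-115.   -11.4    8.3   -1.6]
[-105.   -11.3    8.2   -1.6]
[-95.  -11.3   8.1  -1.6]
[-85.  -11.3  45.3  17. ]
[-75.  -11.3  52.3  20.5]
[-65.  -44.6   8.6 -18. ]
[-55.  -11.2   8.4  -1.4]
[-45.  -10.2   9.2  -0.5]
[-35.  -11.1  10.   -0.6]
[0.00412003 1.84991476] y range -133.03108298320072 -18.58953197431539
15.763941085435128 [ 0.52529793 -0.09949175]
t [-0.0012  0.0017  0.1187] a [-0.0019  0.0002  0.0131] time 1.8 w 0.09422353378363725
```

Request:
{"fn": "step_arm", "kwargs": {
  "steps": [
    {"jaw":1,"tx":-0.001,"ty":-0.0016,"tz":0.03,"ax":0,"ay":0,"az":0.009},
    {"jaw":1,"tx":-0.001,"ty":-0.0016,"tz":0.06,"ax":0,"ay":0,"az":0.009},
    {"jaw":1,"tx":-0.001,"ty":-0.0016,"tz":0.09,"ax":0,"ay":0,"az":0.009},
    {"jaw":1,"tx":-0.001,"ty":-0.0016,"tz":0.118,"ax":0,"ay":0,"az":0.009},
    {"jaw":1,"tx":-0.001,"ty":-0.0016,"tz":0.118,"ax":0,"ay":0,"az":0.009},
    {"jaw":1,"tx":-0.001,"ty":-0.0016,"tz":0.118,"ax":0,"ay":0,"az":0.009}
  ]
}}

```text
time: 2.4
tool_pos: [0.5218, -0.0989, 0.0824]
ee_rot: [-3.14, 0.0, 1.852]
wrist_force: [0.5, -0.7, 0.9]
width: 0.0938
```

```bash
python3 -c "
from h import *
go([.5224,-.1003,.081],16)
p,d=snapshot('wrist');cv2.imwrite('pics/w2.png',p[:,:,::-1])"
```

```text
t [-0.0015  0.0002  0.0014] a [-0.0018  0.      0.0019] time 2.4 w 0.09382082858688355
```

View pics/w2.png

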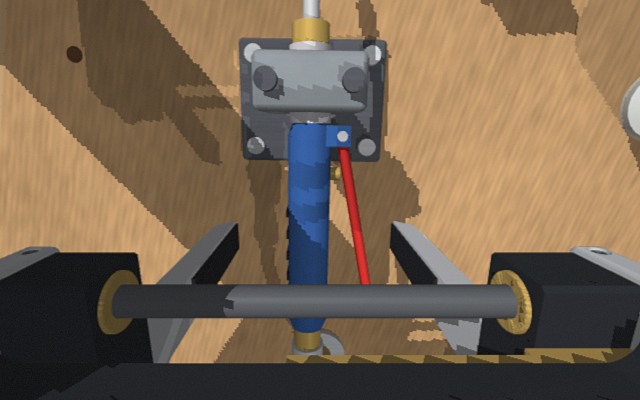

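The handle (column 309) and lever lie between the fingers (238 and 390). I'll squeeze now.

Request:
{"fn": "step_arm", "kwargs": {
  "steps": [
    {"jaw":0,"tx":0,"ty":0,"tz":0,"ax":0,"ay":0,"az":0},
    {"jaw":0,"tx":0,"ty":0,"tz":0,"ax":0,"ay":0,"az":0},
    {"jaw":0,"tx":0,"ty":0,"tz":0,"ax":0,"ay":0,"az":0},
    {"jaw":0,"tx":0,"ty":0,"tz":0,"ax":0,"ay":0,"az":0},
    {"jaw":0,"tx":0,"ty":0,"tz":0,"ax":0,"ay":0,"az":0},
    {"jaw":0,"tx":0,"ty":0,"tz":0,"ax":0,"ay":0,"az":0},
    {"jaw":0,"tx":0,"ty":0,"tz":0,"ax":0,"ay":0,"az":0}
  ]
}}

```text
time: 3.15
tool_pos: [0.5249, -0.1, 0.0839]
ee_rot: [3.137, 0.004, 1.851]
wrist_force: [7.7, -1.7, -3.3]
width: 0.0416
```

Request:
{"fn": "step_arm", "kwargs": {
  "steps": [
    {"jaw":0,"tx":0,"ty":0,"tz":0,"ax":0,"ay":0,"az":0},
    {"jaw":0,"tx":0,"ty":0,"tz":0,"ax":0,"ay":0,"az":0},
    {"jaw":0,"tx":0,"ty":0,"tz":0,"ax":0,"ay":0,"az":0},
    {"jaw":0,"tx":0,"ty":0,"tz":0,"ax":0,"ay":0,"az":0},
    {"jaw":0,"tx":0,"ty":0,"tz":0,"ax":0,"ay":0,"az":0}
  ]
}}

```text
time: 3.65
tool_pos: [0.5238, -0.1006, 0.0838]
ee_rot: [3.139, 0.004, 1.851]
wrist_force: [-4.3, -3.5, 1.7]
width: 0.0312
```

Width 31 mm means it is fully squeezed. I'll hold about 0.8 s more.

Request:
{"fn": "step_arm", "kwargs": {
  "steps": [
    {"jaw":0,"tx":0,"ty":0,"tz":0,"ax":0,"ay":0,"az":0},
    {"jaw":0,"tx":0,"ty":0,"tz":0,"ax":0,"ay":0,"az":0},
    {"jaw":0,"tx":0,"ty":0,"tz":0,"ax":0,"ay":0,"az":0},
    {"jaw":0,"tx":0,"ty":0,"tz":0,"ax":0,"ay":0,"az":0},
    {"jaw":0,"tx":0,"ty":0,"tz":0,"ax":0,"ay":0,"az":0},
    {"jaw":0,"tx":0,"ty":0,"tz":0,"ax":0,"ay":0,"az":0},
    {"jaw":0,"tx":0,"ty":0,"tz":0,"ax":0,"ay":0,"az":0},
    {"jaw":0,"tx":0,"ty":0,"tz":0,"ax":0,"ay":0,"az":0}
  ]
}}

```text
time: 4.45
tool_pos: [0.5238, -0.1006, 0.0837]
ee_rot: [3.139, 0.004, 1.851]
wrist_force: [-2.1, -2.6, 2.1]
width: 0.0315
```

```bash
python3 -c "
from h import *
p,d=snapshot('wrist');cv2.imwrite('pics/w3.png',p[:,:,::-1]);print(get_obs()['width'])"
```

```text
0.03163712498172738
```

View pics/w3.png

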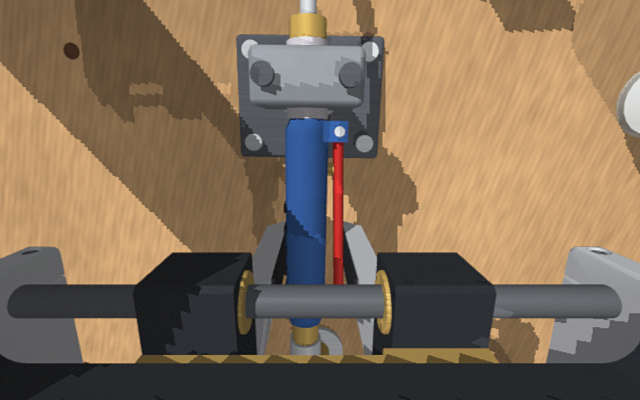

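The lever at (338,215) now runs parallel to the handle, so it is fully squeezed, and it has been held for at least 0.85 s. I'll open the jaws and rise.

Request:
{"fn": "step_arm", "kwargs": {
  "steps": [
    {"jaw":1,"tx":0,"ty":0,"tz":0,"ax":0,"ay":0,"az":0},
    {"jaw":1,"tx":0,"ty":0,"tz":0,"ax":0,"ay":0,"az":0},
    {"jaw":1,"tx":0,"ty":0,"tz":0,"ax":0,"ay":0,"az":0},
    {"jaw":1,"tx":0,"ty":0,"tz":0,"ax":0,"ay":0,"az":0},
    {"jaw":1,"tx":0,"ty":0,"tz":0,"ax":0,"ay":0,"az":0},
    {"jaw":1,"tx":0,"ty":0,"tz":0,"ax":0,"ay":0,"az":0},
    {"jaw":1,"tx":0,"ty":0,"tz":0,"ax":0,"ay":0,"az":0},
    {"jaw":1,"tx":0,"ty":0,"tz":0,"ax":0,"ay":0,"az":0}
  ]
}}

```text
time: 5.3
tool_pos: [0.5237, -0.1008, 0.0838]
ee_rot: [3.14, 0.004, 1.851]
wrist_force: [0.4, 0.2, 0.1]
width: 0.0914
```

Request:
{"fn": "step_arm", "kwargs": {
  "steps": [
    {"jaw":1,"tx":0,"ty":0,"tz":-0.04,"ax":0,"ay":0,"az":0},
    {"jaw":1,"tx":0,"ty":0,"tz":-0.08,"ax":0,"ay":0,"az":0},
    {"jaw":1,"tx":0,"ty":0,"tz":-0.12,"ax":0,"ay":0,"az":0},
    {"jaw":1,"tx":0,"ty":0,"tz":-0.12,"ax":0,"ay":0,"az":0},
    {"jaw":1,"tx":0,"ty":0,"tz":-0.12,"ax":0,"ay":0,"az":0}
  ]
}}

```text
time: 5.8
tool_pos: [0.5238, -0.1006, 0.205]
ee_rot: [3.137, 0.006, 1.851]
wrist_force: [0.3, 0.5, -0.8]
width: 0.0938
```

```bash
python3 - <<'E'
from h import *
n="wrist";c=camera_model(n);p,d=snapshot(n);W=cloud(n,d,c);H=hsv(p);z=W[...,2];hue,s=H[...,0],H[...,1]
m=((hue<6)|(hue>174))&(s>130)&(z>.085)&(z<.12);print("lever",rect(W[m]))
# scan: plate centre ~ (0.4507,0.1796), yaw 18
go([.4507,.1796,.20],18)
E
```

```text
lever (array([543.5, -82.3]), array([ 7.4, 92.3]), 27.1)
t [0.289  0.0078 0.002 ] a [ 0.0013  0.0041 -0.0343] time 5.85 w 0.09387989973903962
```

Request:
{"fn": "step_arm", "kwargs": {
  "steps": [
    {"jaw":1,"tx":0.289,"ty":0.008,"tz":0.002,"ax":0,"ay":0.004,"az":-0.034},
    {"jaw":1,"tx":0.289,"ty":0.008,"tz":0.002,"ax":0,"ay":0.004,"az":-0.034},
    {"jaw":1,"tx":0.289,"ty":0.008,"tz":0.002,"ax":0,"ay":0.004,"az":-0.034},
    {"jaw":1,"tx":0.289,"ty":0.008,"tz":0.002,"ax":0,"ay":0.004,"az":-0.034},
    {"jaw":1,"tx":0.289,"ty":0.008,"tz":0.002,"ax":0,"ay":0.004,"az":-0.034},
    {"jaw":1,"tx":0.289,"ty":0.008,"tz":0.002,"ax":0,"ay":0.004,"az":-0.034},
    {"jaw":1,"tx":0.289,"ty":0.008,"tz":0.002,"ax":0,"ay":0.004,"az":-0.034},
    {"jaw":1,"tx":0.289,"ty":0.008,"tz":0.002,"ax":0,"ay":0.004,"az":-0.034}
  ]
}}

```text
time: 6.65
tool_pos: [0.4498, 0.1797, 0.1979]
ee_rot: [-3.139, 0.001, 1.887]
wrist_force: [-0.3, -0.4, -0.5]
width: 0.0938
```

```bash
python3 - <<'E'
from h import *
for n in("scene","top"):
    p,d=snapshot(n);W=cloud(n,d);H=hsv(p);z=W[...,2];hue,s=H[...,0],H[...,1]
    near=(abs(W[...,0]-.54)<.05)&(abs(W[...,1]+.08)<.08)
    m=((hue<6)|(hue>176))&(s>150)&(z>.06)&near;print(n,"lever",rect(W[m]),m.sum())
n="wrist";c=camera_model(n);p,d=snapshot(n);W=cloud(n,d,c);H=hsv(p);z=W[...,2];hue,s=H[...,0],H[...,1]
m=(hue>160)&(hue<178)&(s>110)&(z<.07)&(z>.035)
k,L,st,_=cv2.connectedComponentsWithStats(m.astype(np.uint8)); i=1+st[1:,4].argmax(); q=W[L==i]
r=rect(q);print("plate",st[i],r,np.median(q[:,2]))
cv2.imwrite("pics/w4.png",p[:,:,::-1]); print(get_obs()["tool_pos"],get_obs()["ee_rot"])
E
```

```text
scene lever (array([540.3, -79.9]), array([ 6.7, 92.5]), 27.8) 123
top lever (array([542.9, -82.4]), array([ 6.8, 90.5]), 28.5) 84
plate [ 286  137   54  100 4651] (array([449.7, 177.4]), array([ 56.8, 109.2]), 18.2) 0.04764653416261738
[0.45094357 0.17830449 0.19905912] [-3.14119109e+00  5.58189982e-04  1.88264320e+00]
```

View pics/w4.png

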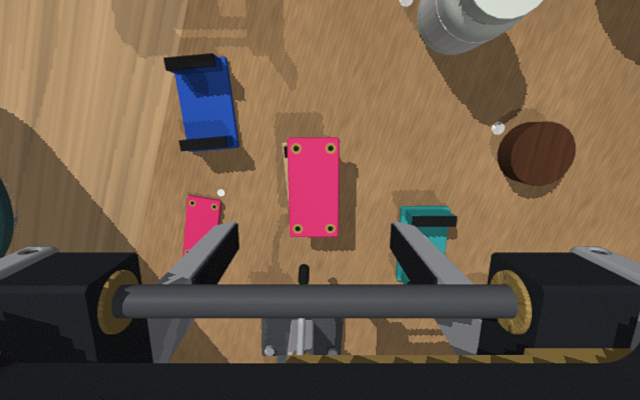

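The target plate is the one at (313,187): it lies on the wooden rest, whose rail shows at (286,165), in front of the nozzle tip at (303,272). The small plate is at (200,225), and the blue and turquoise rests clear the fingers' path. The top camera puts the lever at 28.5°, as before the squeeze, so it has sprung back.

```bash
python3 -c "
from h import *
go([.4502,.1788,.032],18)"
```

```text
t [ 0.0008 -0.0005  0.1671] a [-0.0004  0.0006 -0.0023] time 6.8 w 0.09378907522105316
```

Request:
{"fn": "step_arm", "kwargs": {
  "steps": [
    {"jaw":1,"tx":0.001,"ty":0,"tz":0.04,"ax":0,"ay":0,"az":0},
    {"jaw":1,"tx":0.001,"ty":0,"tz":0.08,"ax":0,"ay":0,"az":0},
    {"jaw":1,"tx":0.001,"ty":0,"tz":0.12,"ax":0,"ay":0,"az":0},
    {"jaw":1,"tx":0.001,"ty":0,"tz":0.15,"ax":0,"ay":0,"az":0},
    {"jaw":1,"tx":0.001,"ty":0,"tz":0.167,"ax":0,"ay":0,"az":0},
    {"jaw":1,"tx":0.001,"ty":0,"tz":0.167,"ax":0,"ay":0,"az":0},
    {"jaw":1,"tx":0.001,"ty":0,"tz":0.167,"ax":0,"ay":0,"az":0}
  ]
}}

```text
time: 7.5
tool_pos: [0.4511, 0.1781, 0.0322]
ee_rot: [-3.141, 0.001, 1.881]
wrist_force: [0.8, -0.1, 1.2]
width: 0.0935
```

Request:
{"fn": "step_arm", "kwargs": {
  "steps": [
    {"jaw":0,"tx":0,"ty":0,"tz":0,"ax":0,"ay":0,"az":0},
    {"jaw":0,"tx":0,"ty":0,"tz":0,"ax":0,"ay":0,"az":0},
    {"jaw":0,"tx":0,"ty":0,"tz":0,"ax":0,"ay":0,"az":0},
    {"jaw":0,"tx":0,"ty":0,"tz":0,"ax":0,"ay":0,"az":0},
    {"jaw":0,"tx":0,"ty":0,"tz":0,"ax":0,"ay":0,"az":0},
    {"jaw":0,"tx":0,"ty":0,"tz":0,"ax":0,"ay":0,"az":0},
    {"jaw":0,"tx":0,"ty":0,"tz":0,"ax":0,"ay":0,"az":0},
    {"jaw":0,"tx":0,"ty":0,"tz":0,"ax":0,"ay":0,"az":0}
  ]
}}

```text
time: 8.3
tool_pos: [0.4511, 0.1782, 0.0325]
ee_rot: [-3.141, 0.001, 1.881]
wrist_force: [-0.8, -0.4, 2.0]
width: 0.0547
```

Gripped at 54.7 mm. I'll lift gently.

Request:
{"fn": "step_arm", "kwargs": {
  "steps": [
    {"jaw":0,"tx":0,"ty":0,"tz":-0.005,"ax":0,"ay":0,"az":0},
    {"jaw":0,"tx":0,"ty":0,"tz":-0.012,"ax":0,"ay":0,"az":0},
    {"jaw":0,"tx":0,"ty":0,"tz":-0.024,"ax":0,"ay":0,"az":0},
    {"jaw":0,"tx":0,"ty":0,"tz":-0.04,"ax":0,"ay":0,"az":0},
    {"jaw":0,"tx":0,"ty":0,"tz":-0.056,"ax":0,"ay":0,"az":0},
    {"jaw":0,"tx":0,"ty":0,"tz":-0.068,"ax":0,"ay":0,"az":0},
    {"jaw":0,"tx":0,"ty":0,"tz":-0.075,"ax":0,"ay":0,"az":0},
    {"jaw":0,"tx":0,"ty":0,"tz":-0.078,"ax":0,"ay":0,"az":0}
  ]
}}

```text
time: 9.1
tool_pos: [0.4516, 0.1784, 0.1116]
ee_rot: [3.141, 0.001, 1.881]
wrist_force: [-0.2, -0.0, -1.3]
width: 0.0548
```

Request:
{"fn": "step_arm", "kwargs": {
  "steps": [
    {"jaw":0,"tx":0,"ty":0,"tz":-0.005,"ax":0,"ay":0,"az":0},
    {"jaw":0,"tx":0,"ty":0,"tz":-0.015,"ax":0,"ay":0,"az":0},
    {"jaw":0,"tx":0,"ty":0,"tz":-0.03,"ax":0,"ay":0,"az":0},
    {"jaw":0,"tx":0,"ty":0,"tz":-0.042,"ax":0,"ay":0,"az":0},
    {"jaw":0,"tx":0,"ty":0,"tz":-0.048,"ax":0,"ay":0,"az":0},
    {"jaw":0,"tx":0,"ty":0,"tz":-0.05,"ax":0,"ay":0,"az":0},
    {"jaw":0,"tx":0,"ty":0,"tz":-0.05,"ax":0,"ay":0,"az":0},
    {"jaw":0,"tx":0,"ty":0,"tz":-0.05,"ax":0,"ay":0,"az":0}
  ]
}}

```text
time: 9.9
tool_pos: [0.4511, 0.1783, 0.161]
ee_rot: [-3.141, 0.001, 1.881]
wrist_force: [-0.1, 0.5, -1.5]
width: 0.0546
```

```bash
python3 - <<'E'
from h import *
n="wrist";c=camera_model(n);p,d=snapshot(n);W=cloud(n,d,c);H=hsv(p);z=W[...,2];hue,s=H[...,0],H[...,1]
m=(hue>160)&(hue<178)&(s>110)&(z>.12)&(z<.25)
q=W[m]; print(m.sum(),rect(q)); g=np.c_[q[:,:2]-q[:,:2].mean(0),np.ones(len(q))]; f=np.linalg.lstsq(g,q[:,2],rcond=None)[0]; print("slope",f)
cv2.imwrite("pics/w5.png",p[:,:,::-1])
p,d=snapshot("scene");cv2.imwrite("pics/s5.png",p[:,:,::-1]);W=cloud("scene",d);H=hsv(p);hue,s=H[...,0],H[...,1];z=W[...,2]
m=(hue>160)&(hue<176)&(s>130)&(z>.12)&(z<.25)
q=W[m]; print(m.sum(),rect(q)); g=np.c_[q[:,:2]-q[:,:2].mean(0),np.ones(len(q))]; print("slope",np.linalg.lstsq(g,q[:,2],rcond=None)[0])
near=(abs(W[...,0]-.54)<.05)&(abs(W[...,1]+.08)<.08)
m=((hue<6)|(hue>176))&(s>150)&(z>.06)&near;print("lever",rect(W[m]),m.sum())
print(get_obs())
E
```

```text
14166 (array([451.7, 177.8]), array([ 56.6, 109.9]), 18.0)
slope [ 0.00255027 -0.00183379  0.17604485]
424 (array([452.2, 180.2]), array([ 54.3, 109. ]), 18.3)
slope [-0.04830928 -0.00225695  0.17558994]
lever (array([540.4, -79.3]), array([ 8.1, 94.6]), 28.2) 117
{'time': 10.0, 'joint_positions': array([ 2.59930059e-01, -4.12302826e-02,  1.60601280e+00, -6.50765248e-04,
        1.57714931e+00, -5.00184906e-02]), 'qvel': array([ 0.00173373,  0.00145663, -0.0024107 ,  0.00022012, -0.0005571 ,
       -0.00024444]), 'joint_torque': array([ 1.91635409e-03, -2.84934568e+01, -3.02556324e+01,  7.03625847e-02,
        1.89750869e-02, -3.16589592e-05]), 'tool_pos': array([0.45109981, 0.17830516, 0.16089102]), 'ee_rot': array([-3.14122137e+00,  6.32982008e-04,  1.88074097e+00]), 'wrist_force': array([-0.01591024, -0.45986805, -1.428871  ]), 'wrist_torque': array([-0.13362009,  0.03877335,  0.02143269]), 'width': 0.054578819953411024}
```

View pics/s5.png

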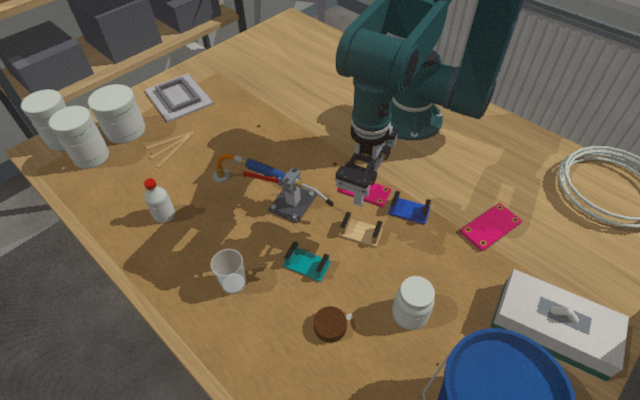

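The plate at (365,192) hangs level above the now empty wooden rest at (362,230). Its underside is at about 166 mm, which is 128 mm above the rails, and the lever reads as released. I'll hand in.

```bash
python3 -c "
from bench import *
print(close_job())"
```

```text
the job is handed in; nothing more can be done
None
```

I squeezed the lever fully for at least 0.85 s, let it spring back, then gripped the middle-sized pink plate across its 55 mm width and lifted it straight up. I handed the job in at about 10 s, with the plate still held.

**Lever:**
- Fully squeezed, the fingers measured 31.5 mm over lever and handle (33 mm expected), and the lever looked parallel to the handle.
- After release, two cameras put the lever within about 0.5° of its starting angle. One earlier wrist-camera reading was 1.6° off; I took that as measuring noise.
- The plate was within about 2 mm of its starting place after the squeeze.

**Plate at hand-in:**
- The grip was steady at 54.6 mm and the arm was still.
- The underside was at about 166 mm, roughly 128 mm above the rail tops (95 mm needed).
- The wrist camera showed the plate tilted by about 0.003 rad. The scene camera suggested 0.05 rad, but from far fewer, partly hidden pixels; both are under the 0.10 limit.

The tub, cup, bottle and puck looked unmoved in the last picture.

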